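# Lid from the rack onto the butter dish

## Task

Put its lid on the open butter dish: of the three wooden lids, take the one whose length suits the dish, slide it straight up out of the slotted rack by its top edge, lay it flat on the bare worktop and let go. Then pick it up again and set it level, square and centred on the dish so that it covers the whole opening. Leave the other two lids standing in the rack and do not disturb the other things round about.

Things in the scene. Friction and masses are not known exactly. Their poses are not given: they have to be found in the camera images.
- lid_rack: white plastic lid rack, fixed to the worktop, 90 x 160 mm in plan, 40 mm high: a base board 8 mm thick and four divider blocks (80 mm long in x, rising to 40 mm) that leave three slots, each 14 mm wide, running along the rack's x, at y = -45, 0 and +45 mm; slot floor 8 mm above the worktop. Origin: centre of its underside; z up. Each slot holds one lid, in any order; the rack may be left or right of the robot
- lid_medium: flat plain dark-wood lid with slightly lighter end strips, 150 x 66 mm, 10 mm thick, about 75 g; the one that fits the dish. At the start it stands on a long edge in a rack slot. Origin: middle of the edge it stands on at the start; x along its 150 mm length, y through its 10 mm thickness, z along its 66 mm width (up at the start). Both faces are alike. Its mass and friction vary somewhat
- lid_medium_center (a point): centre of the medium lid (33 mm from its edges in z, axes as the lid's); 41 mm above the worktop while it stands in the rack, 5 mm when it lies flat on the worktop, 55 mm when it lies on the dish
- lid_short: flat plain dark-wood lid with slightly lighter end strips, 100 x 66 mm, 10 mm thick, about 50 g; too short for the dish. At the start it stands on a long edge in a rack slot. Origin: middle of the edge it stands on at the start; x along its 100 mm length, y through its 10 mm thickness, z along its 66 mm width (up at the start). Both faces are alike
- lid_short_center (a point): centre of the short lid, axes as the lid's
- lid_long: flat plain dark-wood lid with slightly lighter end strips, 190 x 66 mm, 10 mm thick, about 95 g; far too long for the dish. At the start it stands on a long edge in a rack slot. Origin: middle of the edge it stands on at the start; x along its 190 mm length, y through its 10 mm thickness, z along its 66 mm width (up at the start). Both faces are alike
- lid_long_center (a point): centre of the long lid, axes as the lid's
- dish: open rectangular white ceramic butter dish, loose, 128 x 50 mm outside, 50 mm high, walls 5 mm, flat rim; about 450 g. Origin: centre of its underside; x along its length, z up. The medium lid lies flat across its rim and overhangs it by 11 mm at the ends and 8 mm at the sides
- mug: white mug, 94 mm high, bystander; origin in the underside
- bowl: white bowl with holes, 200 mm across, 91 mm high, bystander; origin in the underside
- jar_squat: squat spice jar with white cap, 40 mm across, 71 mm high, bystander; origin in the underside
- oil_bottle: slim oil bottle with yellow cap, 40 mm across, 146 mm high, bystander; origin in the underside
- jar_round: spice jar with red cap, 50 mm across, 110 mm high, bystander; origin in the underside
There are look-alikes about, which are no part of the job. What is shaped like the lid_medium but purple is not meant.

How it is judged:
On the way, in this order (a step that is already met when the one before it is completed fails the run):
1. the medium lid has been slid up clear of its slot, still upright (height (world z) of lid_medium above 0.042 m and angle between the z axis of lid_medium and the z axis of lid_rack, either way round below 0.35 rad), for 0.1 s.
2. the medium lid lies flat on the bare worktop, let go and at rest (height (world z) of lid_medium_center below 0.012 m and angle between the y axis of lid_medium and the z axis of lid_rack, either way round below 0.08 rad and linear speed of lid_medium below 0.02 m/s and contact force between lid_medium and the fingers below 0.05 N), for 0.2 s.
At the end, for the whole second after the job is handed in: The medium lid lies flat on the rim of the upright dish, within 13 mm of centred along the dish's length and 10 mm across it, within 0.1 rad of square, released and at rest; the short and long lids stand in their slots, moved less than 20 mm (x of lid_medium_center in the frame of dish between -0.013 and 0.013 m and y of lid_medium_center in the frame of dish between -0.01 and 0.01 m and z of lid_medium_center in the frame of dish between 0.05 and 0.061 m and angle between the y axis of lid_medium and the z axis of dish, either way round below 0.08 rad and angle between the x axis of lid_medium and the x axis of dish, either way round below 0.1 rad and angle between dish's own z axis and vertical below 0.08 rad and linear speed of each of lid_medium, dish below 0.02 m/s and contact force between lid_medium and the fingers below 0.05 N and distance of each of lid_short_center, lid_long_center from where it was at the start of the episode below 0.02 m and angle between the z axis of each of lid_short, lid_long and the z axis of lid_rack, either way round below 0.2 rad); the robot touches nothing.
It fails at once if the short or the long lid is moved by more than 30 mm (distance of any of lid_short_center, lid_long_center from where it was at the start of the episode above 0.03 m).
It fails at once if a bystander (mug, bowl, jars, bottle) is moved by more than 30 mm or tipped (distance of any of mug, bowl, jar_squat, oil_bottle, jar_round from where it was at the start of the episode above 0.03 m or angle between any of mug, bowl, jar_squat, oil_bottle, jar_round's own z axis and vertical above 0.4 rad).
It also fails if it takes over 62 s, if anything falls off the work surface, if the arm or the gripper's body presses on something with over 40 N, if the wrist force passes 120 N, or if a joint passes its speed limit or range.

## Robot

A 6-joint arm with a two-finger parallel gripper is mounted at the origin on a cart in front of the work surface, level with it; the furniture and walls round the work are solid. World frame = base frame: x ahead of the robot, y to its left, z up, the work surface at z = 0. Lengths are in m, angles in rad, forces in N, time in s.
With the tool pointing down it reaches from about 0.425 to 0.925 m from the base axis. Payload 12.5 kg.
Tool frame: the origin (TCP) lies midway between the tips of the shut fingers; the grasp point (between the pads) lies r.grip_point_offset behind it (r.grip_point_offset is the distance from the TCP to the grasp point, in m); z points along the fingers, y is the direction in which the jaws open and shut (so a half turn about z gives the same grasp; the last joint's range is limited). The gripper opens to 85 mm and grips with 20 to 120 N. Pads are 22 mm wide; open, the fingers measure 114 mm over their backs; the gripper's body (76 mm by 85 mm) begins 54 mm behind the grasp point. The pads swing forward as they close: fully open they stand 13 mm farther back than shut.
Start: joints at [1.089, 0.491, 1.559, -0, 1.092, -0.106], TCP at [0.229, 0.581, 0.231] pointing down, gripper open.
Joint ranges: [-3.1, 3.1], [-0.84, 2.19], [0.05, 2.79], [-1.13, 4.28], [0.06, 2.93], [-2.69, 2.69]. Speed limits (rad/s): [2.22, 2.22, 2.79, 3.14, 3.14, 3.14].

## Interface

Orientations are given as a unit quaternion [w, x, y, z].
In Python, from rig import r, grip, kin, capture, get_calibration, order, readout gives the robot as it stands. The module is installed in compiled form; this text tells all that it offers. Calls block until the motion is done:
- r.goto(position, orientation): joint-space move of the TCP to a pose.
- r.move_l(position, rot=None, velocity=0.15, guard=None): straight line of the TCP; rot=None keeps the orientation; velocity is the mean speed in m/s. With guard (N) it stops when the force on the tool has changed by that much, and returns True; else False.
- r.set_joints(angles): joint-space move.
- grip(opening): finger opening in m; the grip force is fixed at half the most; returns when the fingers have stopped.
- r.sleep(seconds).
- kin.solve_ik(position, orientation): joint angles nearest the present ones, or None.
- capture(name): name is "side" or "top" or "wrist"; returns (picture, depth): 400x640x3 uint8, red, green, blue; 400x640 float32, m along the optical axis (not along the pixel's ray), 0 where there is no reading.
- get_calibration(name): a dict with "intrinsics" (3x3 intrinsics, pixels), "R" (3x3) and "t" (3): a world point X has camera coordinates R X + t; the wrist camera has in their place "hand_eye" (4x4, takes a point from camera to tool coordinates, whose origin is the TCP and whose axes are the flange's). Camera axes: x right, y down, z forward; pixel columns grow to the right and rows downward; lengths in m; the calibration is good to about 2 mm. The wrist camera is an equidistant fisheye: a pixel r from the principal point sees the ray r / f radians off the axis. A picture is of the moment at which its call begins: read the wrist's pose just before it. get_calibration takes no time and is no camera call.
A pose or a line that the arm cannot do raises r.IKError and nothing moves.
- order.finish_job(): hands the job in, once; it reports no verdict.
Readings, each from a call of its own:
- readout.current_t(): time.
- readout.current_joint_pos(): joint angles.
- readout.current_joint_velocities(): joint speeds.
- readout.current_tau(): joint torques, N m.
- readout.current_tcp_pos(): TCP position.
- readout.current_tool_rot(): TCP orientation.
- readout.current_ft_force(): force on the tool from outside, world axes, zero at the start.
- readout.current_torque(): the same for the moment, N m.
- readout.current_grip_width(): finger opening in m.
Only numpy, scipy, OpenCV 4.12 (cv2) and the standard library are available. Lean on these libraries where they do the work, as an engineer would, in place of code of your own. Each camera call takes 0.05 s, during which the arm holds its last target.

## Working session

There is one attempt and no reset: what is moved stays moved. The work goes in short steps, each a Python script; the robot and the scene stay as the last script left them, time stands still between calls to the robot, and variables do not carry over. Pictures are saved under pics/ and viewed, and the job is handed in when it is done.

```bash
mkdir -p pics; ls; python3 - <<'E'
from rig import r, grip, kin, capture, get_calibration, order, readout
import cv2,numpy as np
for n in ["side","top","wrist"]:
    im,d=capture(n); cv2.imwrite(f"pics/{n}0.png",im[:,:,::-1]); np.savez(f"{n}0.npz",im=im,d=d)
    print(n,get_calibration(n))
print(readout.current_t(),r.grip_point_offset,readout.current_tcp_pos(),readout.current_tool_rot(),readout.current_grip_width())
E
```

```text
pics
side {'intrinsics': array([[496.54967609,   0.        , 321.18564046],
       [  0.        , 496.54967609, 200.16497713],
       [  0.        ,   0.        ,   1.        ]]), 'R': array([[ 0.54991058, -0.8352093 ,  0.00487559],
       [-0.36410012, -0.24497278, -0.89856521],
       [ 0.75168441,  0.49235531, -0.43881294]]), 't': array([-0.40529346,  0.27166437,  1.0817466 ])}
top {'intrinsics': array([[423.5811574 ,   0.        , 317.52131648],
       [  0.        , 423.5811574 , 196.71349051],
       [  0.        ,   0.        ,   1.        ]]), 'R': array([[-0.01359598, -0.99987141, -0.00850405],
       [-0.99623717,  0.01427363, -0.08548547],
       [ 0.08559586,  0.0073098 , -0.99630312]]), 't': array([-0.04332251,  0.61695178,  1.33192097])}
wrist {'intrinsics': array([[309.70691629,   0.        , 318.60336048],
       [  0.        , 309.70691629, 199.65883429],
       [  0.        ,   0.        ,   1.        ]]), 'hand_eye': array([[-8.30896706e-04, -9.60536555e-01, -2.78152540e-01,
         7.04893081e-02],
       [ 9.99998103e-01, -1.28808657e-03,  1.46092178e-03,
         1.54867600e-04],
       [-1.76155333e-03, -2.78150799e-01,  9.60535804e-01,
        -1.41759612e-01],
       [ 0.00000000e+00,  0.00000000e+00,  0.00000000e+00,
         1.00000000e+00]])}
0.15 0.0187 [0.22928607 0.58125394 0.2308848 ] [-1.18001746e-04  1.86794705e-01  9.82398893e-01 -3.74203891e-04] 0.08551034810937005
```

View pics/top0.png

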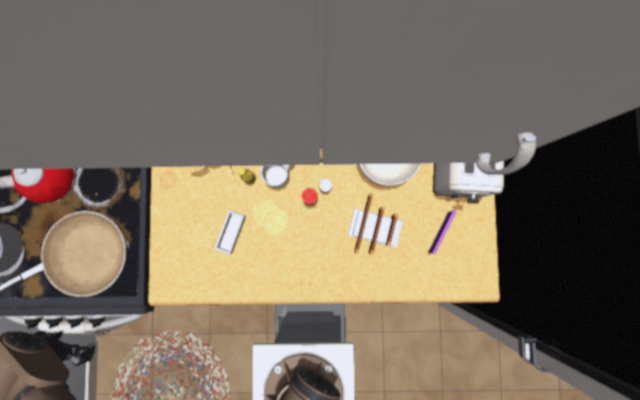

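View pics/side0.png

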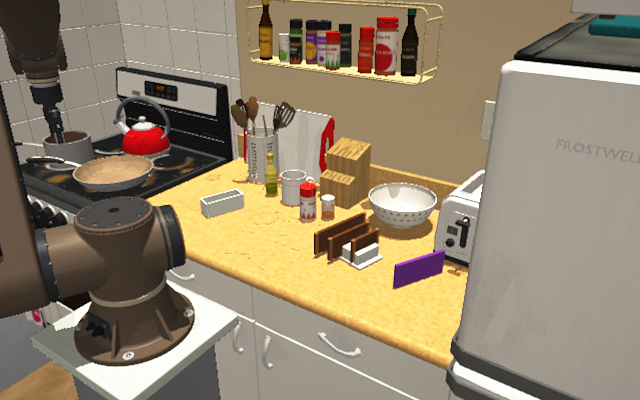

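View pics/wrist0.png

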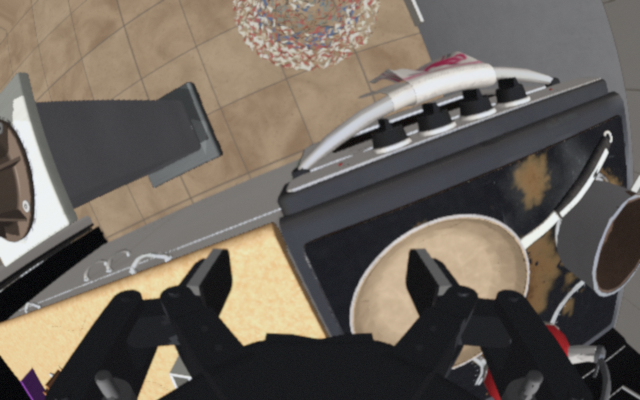

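Top view: three brown lid edges stand in the rack at about (363,222), (376,230) and (391,229). The dish is at (231,232), the purple decoy at (442,232), and free worktop lies between them. Next I measure.

```bash
cat > h.py <<'E'
import numpy as np,cv2
from rig import r, grip, kin, capture, get_calibration, order, readout
from scipy.spatial.transform import Rotation as Ro
def ray(name,uv,z):
    c=get_calibration(name);K=c['intrinsics'];R=c['R'];t=c['t']
    uv=np.atleast_2d(uv).astype(float)
    d=np.c_[uv,np.ones(len(uv))]@np.linalg.inv(K).T@R
    o=-R.T@t
    return o+d*((z-o[2])/d[:,2])[:,None]
def depthpts(name,uv,D):
    c=get_calibration(name);K=c['intrinsics'];R=c['R'];t=c['t']
    uv=np.atleast_2d(uv).astype(int)
    z=D[uv[:,1],uv[:,0]]
    p=np.c_[uv,np.ones(len(uv))]@np.linalg.inv(K).T*z[:,None]
    return (p-t)@R
def quat(yaw): # tool down; jaw axis (tool y) at direction yaw+? : tool x=(cos,sin,0), y=(sin,-cos,0)
    x=np.array([np.cos(yaw),np.sin(yaw),0]);z=np.array([0,0,-1.]);y=np.cross(z,x)
    q=Ro.from_matrix(np.c_[x,y,z]).as_quat();return q[[3,0,1,2]]
def rect(p):
    (c,s,a)=cv2.minAreaRect((p[:,:2]*1000).astype(np.float32)); 
    return np.round(c,1),np.round(s,1),round(a,1)
E
python3 - <<'E'
from h import *
for n in ["top","side"]:
    f=np.load(f"{n}0.npz");im,D=f['im'],f['d']
    hsv=cv2.cvtColor(im,cv2.COLOR_RGB2HSV)
    H,S,V=[hsv[...,i].astype(int) for i in range(3)]
    m=((H<15)&(S>90)&(V<160)).astype(np.uint8)
    w=((S<60)&(V>150)).astype(np.uint8)
    for nm,mm in(("wood",m),("white",w)):
        k,l,st,ce=cv2.connectedComponentsWithStats(mm)
        for i in range(1,k):
            if st[i,4]<40 or st[i,4]>6000: continue
            v,u=np.nonzero(l==i);uv=np.c_[u,v]
            P=depthpts(n,uv,D); 
            if P[:,2].max()<-0.1 or abs(ce[i][0]-320)>180 or np.median(P[:,0])>1.1: continue
            print(n,nm,ce[i].round(0),st[i,4],'med',np.median(P,0).round(3),'z',np.percentile(P[:,2],[5,95]).round(3))
            if n=="top":
                print('   rect z.074',rect(ray(n,uv,.074)),' z.05',rect(ray(n,uv,.05)))
cv2.imwrite("pics/topz.png",cv2.resize(np.load("top0.npz")['im'][150:310,150:510,::-1],None,fx=2.2,fy=2.2,interpolation=cv2.INTER_CUBIC))
cv2.imwrite("pics/sidez.png",cv2.resize(np.load("side0.npz")['im'][150:310,180:460,::-1],None,fx=2.8,fy=2.8,interpolation=cv2.INTER_CUBIC))
E
```

```text
top wood [363. 221.] 112 med [ 0.535 -0.194  0.074] z [0.069 0.079]
   rect z.074 (array([ 532.1, -191.4]), array([  6.7, 164.9]), 74.7)  z.05 (array([ 532.7, -193.8]), array([  6.8, 168. ]), 74.7)
top wood [376. 231.] 104 med [ 0.504 -0.23   0.073] z [0.062 0.078]
   rect z.074 (array([ 506.4, -230.9]), array([  8.9, 132.5]), 74.5)  z.05 (array([ 506.5, -234. ]), array([  9. , 134.9]), 74.5)
top wood [391. 229.] 59 med [ 0.509 -0.277  0.072] z [0.058 0.078]
   rect z.074 (array([ 507.8, -276.2]), array([ 7.3, 85.6]), 74.9)  z.05 (array([ 507.9, -280.2]), array([ 7.4, 87.2]), 74.9)
top white [484. 160.] 154 med [ 0.579 -0.244  0.91 ] z [0.907 0.925]
   rect z.074 (array([ 718.1, -569.3]), array([34. , 47.5]), 87.2)  z.05 (array([ 722.1, -578.6]), array([34.7, 48.4]), 87.2)
top white [499. 165.] 71 med [ 0.684 -0.567  0.184] z [0.162 0.956]
   rect z.074 (array([ 702.8, -616.5]), array([24.7, 25.7]), 87.2)  z.05 (array([ 706.6, -626.7]), array([25.2, 26.2]), 87.2)
top white [390. 172.] 1066 med [ 0.689 -0.279  0.037] z [0.003 0.845]
   rect z.074 (array([ 679.6, -290.9]), array([217.4
[... 4849 characters left out ...]
189]
side white [143. 126.] 138 med [0.69  0.802 0.127] z [0.112 0.134]
side white [459. 216.] 1956 med [ 0.622 -0.481  0.149] z [0.035 0.185]
side white [402. 200.] 1818 med [ 0.807 -0.262  0.062] z [0.024 0.088]
side white [223. 202.] 748 med [0.509 0.214 0.032] z [0.004 0.049]
side white [328. 199.] 103 med [ 0.647 -0.083  0.068] z [0.036 0.071]
side white [307. 207.] 151 med [ 0.596 -0.041  0.047] z [0.027 0.076]
side white [347. 246.] 51 med [ 0.484 -0.246  0.038] z [0.036 0.04 ]
side white [366. 249.] 119 med [ 0.501 -0.296  0.038] z [0.035 0.041]
side white [364. 261.] 181 med [ 0.482 -0.304  0.007] z [0.004 0.01 ]
side white [489. 384.] 1097 med [ 0.139 -0.71   0.115] z [0.109 0.12 ]
```

View pics/topz.png

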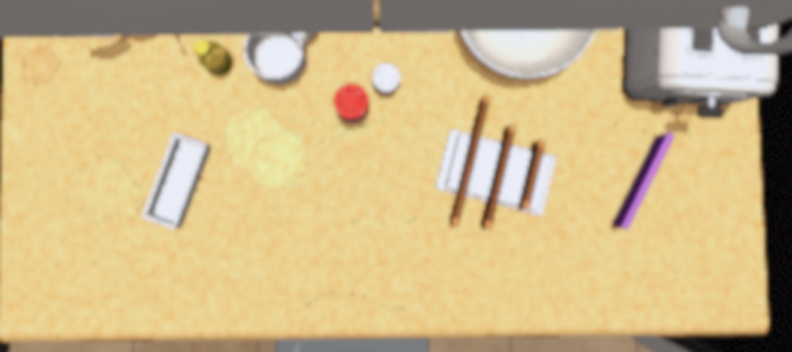

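View pics/sidez.png

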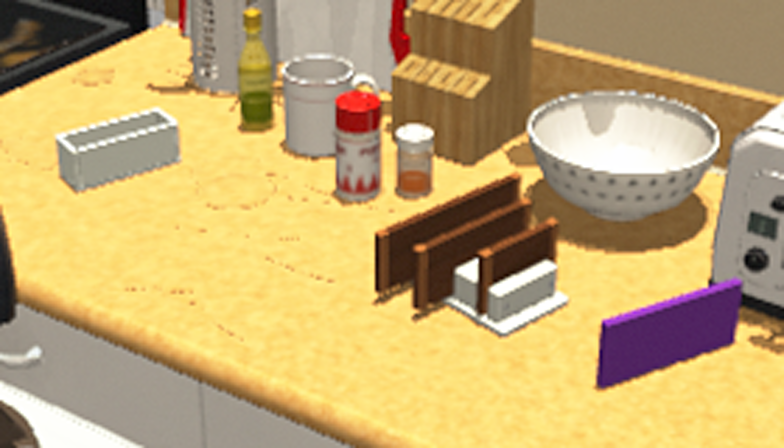

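The medium lid is in the middle slot: its brown face measures 132 mm plus the lighter end strips. Its neighbours measure 165 mm and 86 mm. Next I check reach for the planned poses. The plan is to grasp from above, tilt, set the lower edge down, release, then re-grasp flat across the width.

```bash
cat >> h.py <<'E'
def qax(x,z):
    x=np.array(x,float);z=np.array(z,float);x/=np.linalg.norm(x);z/=np.linalg.norm(z)
    q=Ro.from_matrix(np.c_[x,np.cross(z,x),z]).as_quat();return q[[3,0,1,2]]
E
python3 - <<'E'
from h import *
f=np.load("top0.npz");im,D=f['im'],f['d']
hsv=cv2.cvtColor(im,cv2.COLOR_RGB2HSV).astype(int)
# dish rim by depth
v,u=np.mgrid[205:260,205:255];uv=np.c_[u.ravel(),v.ravel()]
P=depthpts("top",uv,D);k=(P[:,2]>.042)&(P[:,2]<.06)
print('rim',rect(P[k]),rect(ray("top",uv[k],.05)),k.sum())
# lid medium by depth
v,u=np.mgrid[195:265,340:410];uv=np.c_[u.ravel(),v.ravel()]
P=depthpts("top",uv,D);k=(P[:,2]>.06)&(P[:,2]<.09)
m=np.zeros((400,640),np.uint8);m[uv[k,1],uv[k,0]]=1
n,l,st,ce=cv2.connectedComponentsWithStats(m)
for i in range(1,n):
    if st[i,4]>30:
        vv,uu=np.nonzero(l==i);print('lid',rect(ray("top",np.c_[uu,vv],.074)),st[i,4])
print('front edge x',ray("top",[[320,302]],0).round(3))
a=np.deg2rad(-15.4)
for yaw in (a,a+np.pi):
    for z in (.2,.045): print('grasp',np.round(kin.solve_ik([.506,-.231,z],quat(yaw)),2) if kin.solve_ik([.506,-.231,z],quat(yaw)) is not None else None)
for cx in (.5,.53,.56):
  for s in (1,-1):
   for d in (1,-1):
    for th in (90,60,45,38):
      t=np.deg2rad(th);z=np.array([d*np.cos(t),0,-np.sin(t)])
      q=qax([0,s,0],z); edge=np.array([cx+d*.033,.075,.004])
      j=kin.solve_ik(edge-.0373*z,q)
      print(cx,s,d,th,None if j is None else np.round(j,2))
E
```

```text
rim (array([509. , 227.8]), array([ 51.1, 127.7]), 69.2) (array([508.8, 227.1]), array([ 51.8, 128. ]), 68.7) 209
lid (array([ 528.5, -192.3]), array([ 10.5, 182. ]), 74.7) 215
lid (array([ 508.3, -232.9]), array([ 11.9, 148.9]), 74.5) 185
lid (array([ 510.7, -279.9]), array([12.3, 99.1]), 74.9) 126
front edge x [[ 0.28  -0.055  0.   ]]
grasp [-0.55  0.43  1.77 -0.    0.95  1.29]
grasp [-0.55  0.65  1.89 -0.    0.6   1.29]
grasp [-0.55  0.43  1.77 -0.    0.95 -1.85]
grasp [-0.55  0.65  1.89 -0.    0.6  -1.85]
0.5 1 1 90 [ 0.02  0.64  1.94 -0.    0.56  0.02]
0.5 1 1 60 None
0.5 1 1 45 None
0.5 1 1 38 None
0.5 1 -1 90 [ 0.02  0.59  2.1  -0.    0.46  0.02]
0.5 1 -1 60 [0.01 0.77 1.75 0.01 1.15 0.01]
0.5 1 -1 45 [0.01 0.9  1.59 0.01 1.44 0.01]
0.5 1 -1 38 [0.01 0.96 1.52 0.01 1.57 0.01]
0.5 -1 1 90 None
0.5 -1 1 60 [ 0.02  0.64  2.3   3.18  0.32 -0.01]
0.5 -1 1 45 [0.03 0.78 2.46 3.17 0.88 0.  ]
0.5 -1 1 38 [0.03 0.88 2.52 3.17 1.17 0.01]
0.5 -1 -1 90 None
0.5 -1 -1 60 None
0.5 -1 -1 45 None
0.5 -1 -1 38 None
0.53 1 1 90 [ 0.02  0.67  1.86 -0.    0.61  0.02]
0.53 1 1 60 None
0.53 1 1 45 
[... 270 characters left out ...]
-0.02]
0.53 -1 1 45 [0.03 0.76 2.39 3.17 0.79 0.  ]
0.53 -1 1 38 [0.03 0.85 2.45 3.17 1.07 0.  ]
0.53 -1 -1 90 None
0.53 -1 -1 60 None
0.53 -1 -1 45 None
0.53 -1 -1 38 None
0.56 1 1 90 [ 0.02  0.7   1.79 -0.    0.66  0.02]
0.56 1 1 60 None
0.56 1 1 45 None
0.56 1 1 38 None
0.56 1 -1 90 [ 0.02  0.64  1.95 -0.    0.55  0.02]
0.56 1 -1 60 [0.01 0.83 1.58 0.01 1.25 0.01]
0.56 1 -1 45 [0.01 0.96 1.42 0.01 1.56 0.01]
0.56 1 -1 38 [0.01 1.02 1.34 0.01 1.69 0.01]
0.56 -1 1 90 None
0.56 -1 1 60 [ 0.02  0.66  2.16  3.19  0.2  -0.03]
0.56 -1 1 45 [ 0.02  0.76  2.32  3.17  0.72 -0.  ]
0.56 -1 1 38 [0.03 0.83 2.37 3.17 0.97 0.  ]
0.56 -1 -1 90 None
0.56 -1 -1 60 None
0.56 -1 -1 45 None
0.56 -1 -1 38 None
```

Reach is good. The worktop at about (0.46, 0.09) is bare and suits the laying step, tilting with the tool pointing back towards the robot. I go above the rack and check with the wrist camera.

```bash
cat >> h.py <<'E'
A=np.deg2rad(-15.4)
def wray(uv,z,pos,q):
    c=get_calibration("wrist");K=c['intrinsics'];T=c['hand_eye']
    uv=np.atleast_2d(uv).astype(float)
    p=(uv-K[:2,2])/K[0,0];th=np.linalg.norm(p,axis=1)+1e-9
    d=np.c_[p/th[:,None]*np.sin(th)[:,None],np.cos(th)]
    Rw=Ro.from_quat(np.array(q)[[1,2,3,0]]).as_matrix()
    d=d@T[:3,:3].T@Rw.T;o=Rw@T[:3,3]+np.array(pos)
    return o+d*((z-o[2])/d[:,2])[:,None]
E
python3 - <<'E'
from h import *
grip(.034)
r.goto([.5075,-.232,.28],quat(A))
r.move_l([.5075,-.232,.2])
p,q=readout.current_tcp_pos(),readout.current_tool_rot()
im,d=capture("wrist");cv2.imwrite("pics/w1.png",im[:,:,::-1]);np.savez("w1.npz",im=im,d=d,p=p,q=q)
print(p,q,readout.current_grip_width(),readout.current_t())
hsv=cv2.cvtColor(im,cv2.COLOR_RGB2HSV).astype(int);H,S,V=hsv[...,0],hsv[...,1],hsv[...,2]
m=((H<15)&(S>90)&(V<170)).astype(np.uint8)
n,l,st,ce=cv2.connectedComponentsWithStats(m)
for i in range(1,n):
    if st[i,4]>200: print(st[i],ce[i].round(),rect(wray(np.c_[np.nonzero(l==i)][:,::-1],.074,p,q)))
E
```

```text
[ 0.50789902 -0.23207381  0.20060523] [ 1.43743608e-04  9.91001018e-01 -1.33853805e-01  3.47118766e-04] 0.03404906568664883 4.45
[ 265   73   23  179 2566] [275. 157.] (array([ 541.4, -200.6]), array([ 16.9, 164.1]), 74.8)
[154  89  21  27 267] [166. 103.] (array([ 627.5, -117.9]), array([13.3, 29.2]), 37.8)
[ 317  118   11  146 1377] [322. 191.] (array([ 504.8, -234. ]), array([  9.7, 137. ]), 74.5)
[ 359  118   19  108 1538] [368. 172.] (array([ 513.3, -278.5]), array([15.9, 98.3]), 76.1)
[ 78 125  38  52 707] [103. 146.] (array([619.9, -23.3]), array([46.5, 56.4]), 87.5)
```

View pics/w1.png

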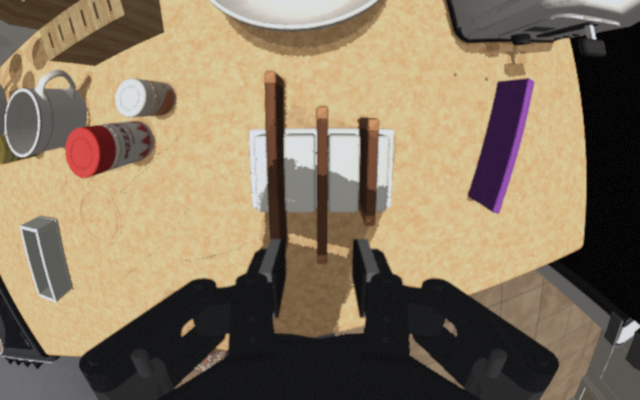

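The medium lid (column 322, rows 107–262) lies midway between the fingers (columns 275 and 365), with clear gaps to its neighbours. I descend with a guard and grip.

```bash
python3 - <<'E'
from h import *
r.move_l([.5065,-.2332,.10])
g=r.move_l([.5065,-.2332,.0455],velocity=.06,guard=8)
print(g,readout.current_tcp_pos(),readout.current_ft_force())
im,d=capture("side");cv2.imwrite("pics/s1.png",cv2.resize(im[150:310,180:460,::-1],None,fx=2.8,fy=2.8))
if not g:
    grip(.0); print(readout.current_grip_width(),readout.current_ft_force(),readout.current_tcp_pos())
    im,d=capture("side");cv2.imwrite("pics/s2.png",cv2.resize(im[150:310,180:460,::-1],None,fx=2.8,fy=2.8))
E
```

```text
False [ 0.50667367 -0.23328363  0.045769  ] [ 0.51956571  0.29492418 -1.02405019]
0.009063146788648455 [-2.26480474 -0.55630216  4.09322776] [ 0.50660136 -0.23328286  0.04580271]
```

View pics/s2.png

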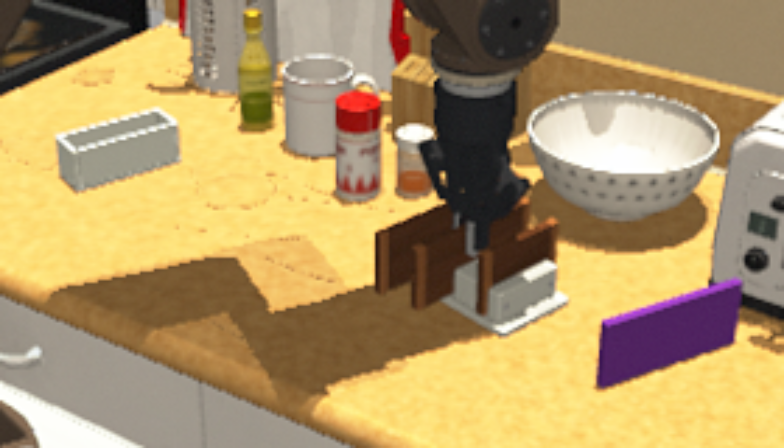

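The fingers hold the middle lid by its top edge (width 9 mm) and the neighbours haven't moved. I lift it straight up.

```bash
python3 - <<'E'
from h import *
r.move_l([.5066,-.2333,.10],velocity=.05); r.sleep(.2)
r.move_l([.5066,-.2333,.22],velocity=.12)
r.sleep(.2); print(readout.current_grip_width(),readout.current_ft_force(),readout.current_t())
im,d=capture("side");cv2.imwrite("pics/s3.png",cv2.resize(im[100:310,180:460,::-1],None,fx=2.8,fy=2.8))
t=np.deg2rad(45);z=np.array([-np.cos(t),0,-np.sin(t)])
for pt in ([.43,.09,.25],[.43,.09,.007]): print(kin.solve_ik(np.array(pt)-.0373*z,qax([0,1,0],z)))
print(kin.solve_ik([.45,.09,.25],qax([0,1,0],[0,0,-1])))
E
```

```text
0.009086116797867316 [ 0.41631011  0.62041459 -0.70310911] 9.55
[0.03775204 0.54546357 1.54502896 0.0276591  1.83604509 0.0339536 ]
[0.03775204 0.86216431 1.68561752 0.02719066 1.37892183 0.02151459]
[ 5.32967964e-02  2.32184882e-01  1.92256707e+00 -4.44089210e-16
  9.86840699e-01  5.32967964e-02]
```

View pics/s3.png

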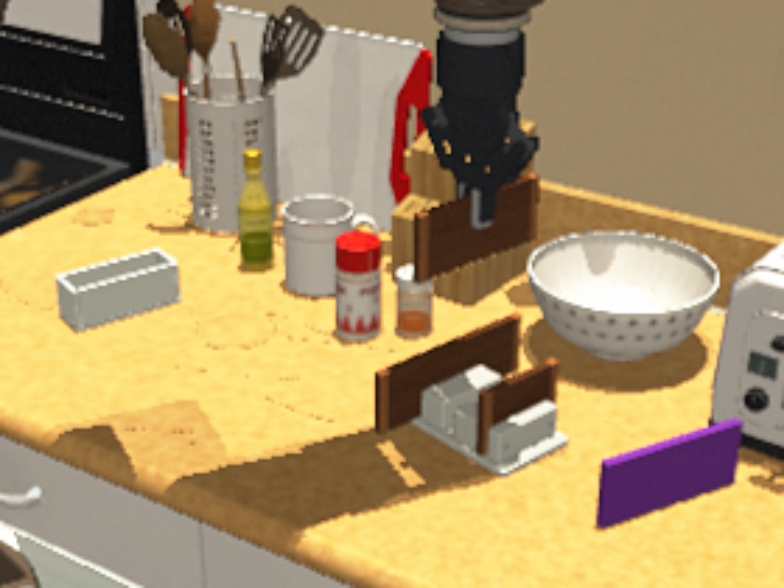

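The lid came out upright and both others still stand in place. I carry it over, tilt to 45° and lower.

```bash
python3 - <<'E'
from h import *
r.move_l([.5066,-.2333,.27])
r.goto([.45,.09,.27],qax([0,1,0],[0,0,-1]))
t=np.deg2rad(45);z=np.array([-np.cos(t),0,-np.sin(t)]);q=qax([0,1,0],z)
P=lambda h:list(np.array([.43,.09,h])-.0373*z)
r.goto(P(.22),q)
r.move_l(P(.03))
g=r.move_l(P(.0055),velocity=.04,guard=3)
print(g,np.array(readout.current_tcp_pos())+.0373*z,readout.current_ft_force(),readout.current_grip_width(),readout.current_t())
im,d=capture("side");cv2.imwrite("pics/s4.png",cv2.resize(im[100:310,120:400,::-1],None,fx=2.8,fy=2.8))
E
```

```text
False [0.43002579 0.09000046 0.00551518] [ 0.01660037  0.32132764 -0.64018687] 0.009096283366778514 14.2417
```

View pics/s4.png

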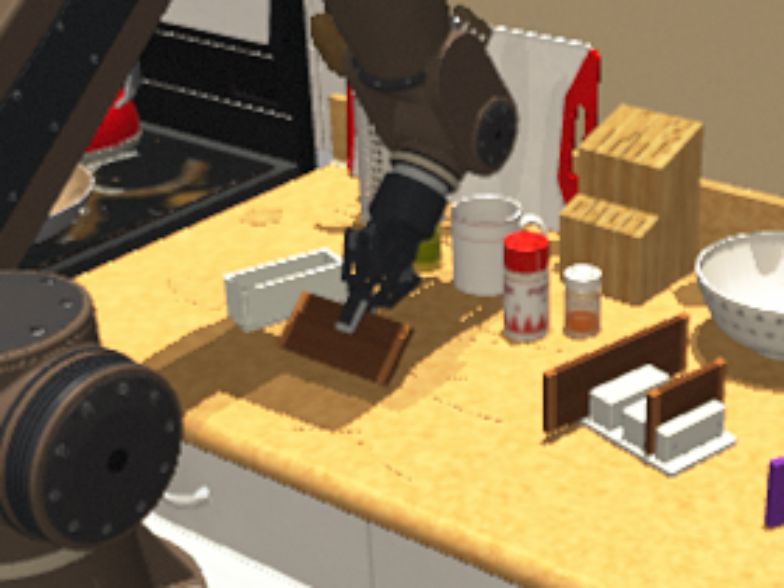

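The lid is held at 45° with its lower edge just above the worktop, clear of the dish and mug. I release and back out along the tool axis.

```bash
python3 - <<'E'
from h import *
t=np.deg2rad(45);z=np.array([-np.cos(t),0,-np.sin(t)])
grip(.024); r.sleep(.2)
p=np.array(readout.current_tcp_pos())
r.move_l(list(p-.06*z),velocity=.15)
r.move_l(list(p-.06*z+[0,0,.2]),velocity=.3)
r.sleep(.3)
im,d=capture("side");cv2.imwrite("pics/s5.png",cv2.resize(im[100:310,120:400,::-1],None,fx=2.8,fy=2.8))
im,d=capture("top");cv2.imwrite("pics/t5.png",cv2.resize(im[150:310,150:510,::-1],None,fx=2.2,fy=2.2));np.savez("t5.npz",im=im,d=d)
print(readout.current_t(),readout.current_tcp_pos())
E
```

```text
16.55 [0.49879942 0.08999636 0.27386029]
```

View pics/s5.png

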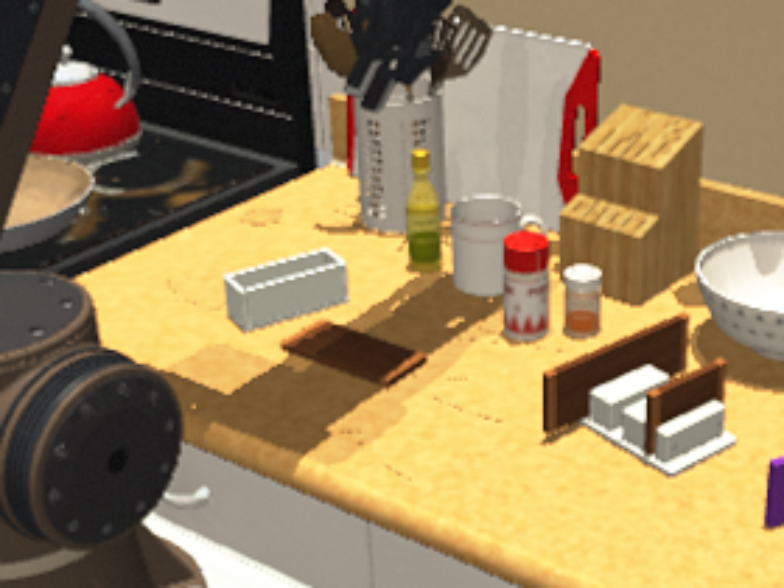

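View pics/t5.png

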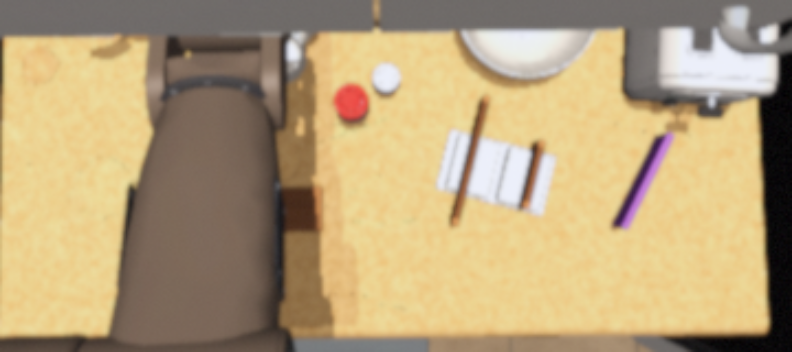

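The lid lies flat on the bare worktop at about (355,352) in the side crop. I bring the tool vertical above it and measure lid and dish with the wrist camera.

```bash
cat > m.py <<'E'
from h import *
def lidrect(im,p,q,z,amin=3000):
    hsv=cv2.cvtColor(im,cv2.COLOR_RGB2HSV).astype(int);H,S,V=hsv[...,0],hsv[...,1],hsv[...,2]
    m=((H<15)&(S>90)&(V<150)).astype(np.uint8)
    m=cv2.morphologyEx(m,cv2.MORPH_OPEN,np.ones((3,3)))
    n,l,st,ce=cv2.connectedComponentsWithStats(m)
    for i in range(1,n):
        if st[i,4]>amin: print('lid',st[i],ce[i].round(),rect(wray(np.c_[np.nonzero(l==i)][:,::-1],z,p,q)))
    return m
E
python3 - <<'E'
from m import *
r.goto([.465,.07,.28],quat(np.pi/2)); grip(.085)
r.sleep(.2)
p,q=readout.current_tcp_pos(),readout.current_tool_rot()
im,d=capture("wrist");cv2.imwrite("pics/w2.png",im[:,:,::-1]);np.savez("w2.npz",im=im,d=d,p=p,q=q)
m=lidrect(im,p,q,.01)
cv2.imwrite("pics/w2m.png",m*255)
E
```

```text
lid [ 294  102   49  100 4475] [318. 151.] (array([465.1,  87.8]), array([135.2,  64.9]), 90.0)
```

View pics/w2.png

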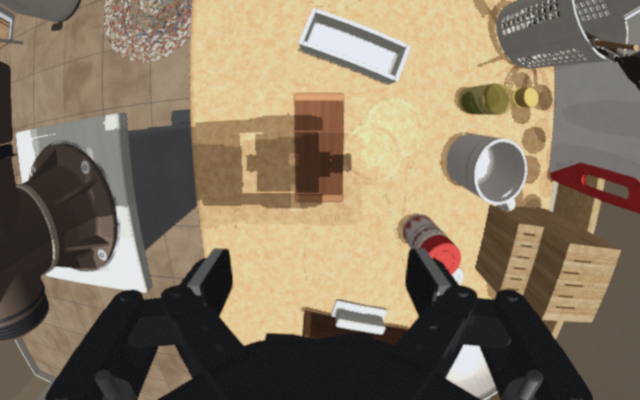

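View pics/w2m.png

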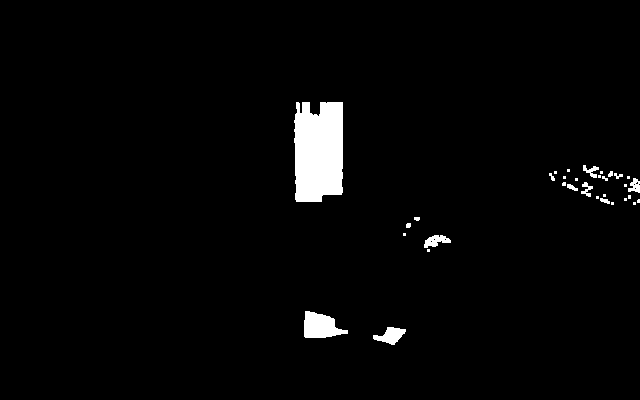

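The lid spans (294,93) to (344,202) with the end strips, square to the tool. The dish rim corners are near (312,9), (410,45), (392,82) and (300,47). I cast these rays.

```bash
python3 - <<'E'
from m import *
f=np.load("w2.npz");im,p,q,d=f['im'],f['p'],f['q'],f['d']
print('lid',rect(wray([[294,93],[344,93],[344,202],[294,202]],.01,p,q)))
hsv=cv2.cvtColor(im,cv2.COLOR_RGB2HSV).astype(int)
m=((hsv[...,1]<50)&(hsv[...,2]>90)).astype(np.uint8);m[:,:290]=0;m[:,420:]=0;m[90:]=0
n,l,st,ce=cv2.connectedComponentsWithStats(m);i=1+st[1:,4].argmax()
uv=np.c_[np.nonzero(l==i)][:,::-1]
print('dish mask',st[i],rect(wray(uv,.05,p,q)))
g=im[0:100,280:430,::-1];cv2.imwrite("pics/w2d.png",cv2.resize(g,None,fx=5,fy=5,interpolation=cv2.INTER_CUBIC))
E
```

```text
lid (array([466. ,  93.1]), array([148.7,  69.5]), 89.9)
dish mask [ 298    8  113   76 4783] (array([507.9, 224. ]), array([ 58.2, 128.7]), 69.5)
```

View pics/w2d.png

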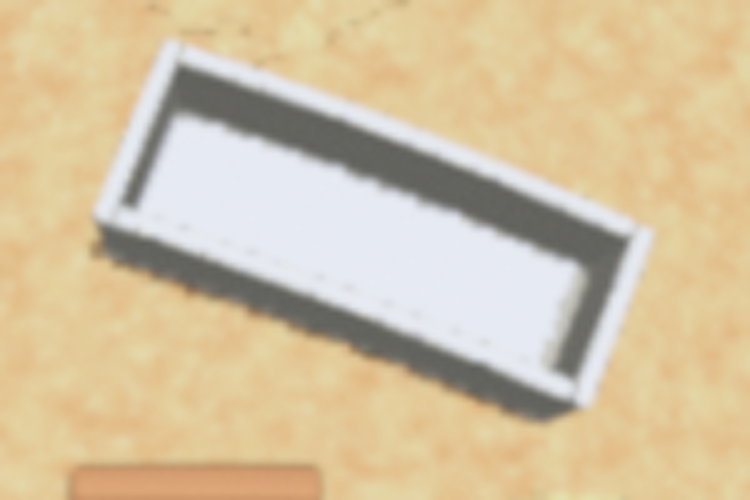

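```bash
python3 - <<'E'
from m import *
f=np.load("w2.npz");p,q=f['p'],f['q']
c=np.array([[168,40],[652,232],[586,408],[95,215]])/5-.4+[280,0]
print('dish',rect(wray(c,.05,p,q)))
D=np.deg2rad(159.1)
for z in (.2,.04): print(kin.solve_ik([.509,.227,z],quat(D)), kin.solve_ik([.466,.092,z-.04],quat(np.pi/2)))
E
```

```text
dish (array([509.3, 227. ]), array([ 48.9, 125.9]), 69.2)
[ 3.00978706e-01  4.30290961e-01  1.76350259e+00 -4.44089210e-16
  9.47799108e-01 -9.05043808e-01] [ 5.57309136e-02  3.79197465e-01  1.99849407e+00 -4.44089210e-16
  7.63901114e-01  5.57309136e-02]
[ 3.00978706e-01  6.59979589e-01  1.88943456e+00 -4.44089210e-16
  5.92178510e-01 -9.05043808e-01] [ 5.57309136e-02  6.74156890e-01  2.10831060e+00 -4.44089210e-16
  3.59125161e-01  5.57309136e-02]
```

Both measurements put the dish at (0.509, 0.227), yaw 159.1°, and the lid at (0.466, 0.0925), yaw 90°. I grip it across its width.

```bash
python3 - <<'E'
from m import *
q=quat(np.pi/2)
r.move_l([.466,.0925,.06],q)
g=r.move_l([.466,.0925,-.004],velocity=.05,guard=5)
print(g,readout.current_tcp_pos(),readout.current_ft_force())
grip(.05)
print(readout.current_grip_width(),readout.current_ft_force(),readout.current_tcp_pos())
im,d=capture("side");cv2.imwrite("pics/s6.png",cv2.resize(im[150:310,140:340,::-1],None,fx=3.5,fy=3.5))
E
```

```text
False [ 0.46613946  0.09251608 -0.00373357] [ 0.36485916 -0.68197076 -1.12445528]
0.06447182555556479 [-1.43226057  0.80954476 10.35689396] [ 0.46612246  0.09249454 -0.00333924]
```

View pics/s6.png

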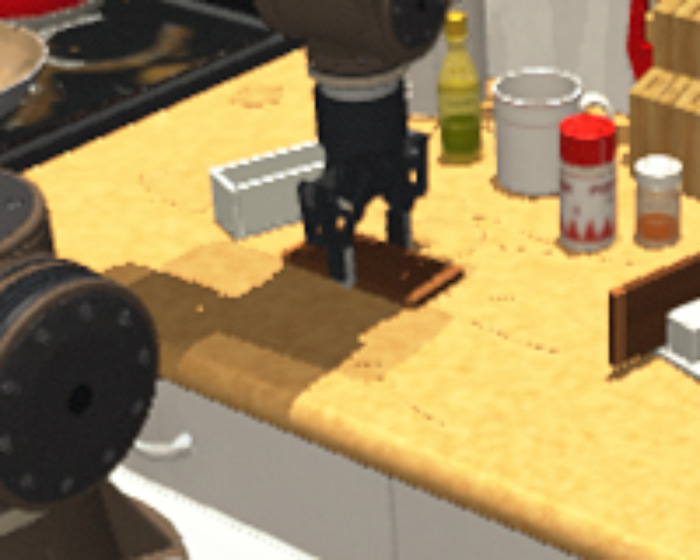

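The jaws hold the lid's long edges (reported 64.5 mm). I lift and check how it sits in the hand.

```bash
python3 - <<'E'
from m import *
r.move_l([.466,.0925,.15],velocity=.08); 
p=np.array(readout.current_tcp_pos());q=readout.current_tool_rot()
print(p,readout.current_grip_width(),readout.current_t())
im,d=capture("wrist");cv2.imwrite("pics/w3.png",im[:,:,::-1]);np.savez("w3.npz",im=im,d=d,p=p,q=q)
im,d=capture("side");cv2.imwrite("pics/s7.png",cv2.resize(im[120:310,140:340,::-1],None,fx=3,fy=3));np.savez("s7.npz",im=im,d=d)
E
```

```text
[0.46588259 0.09247972 0.14968512] 0.06390962651327337 23.7417
```

View pics/w3.png

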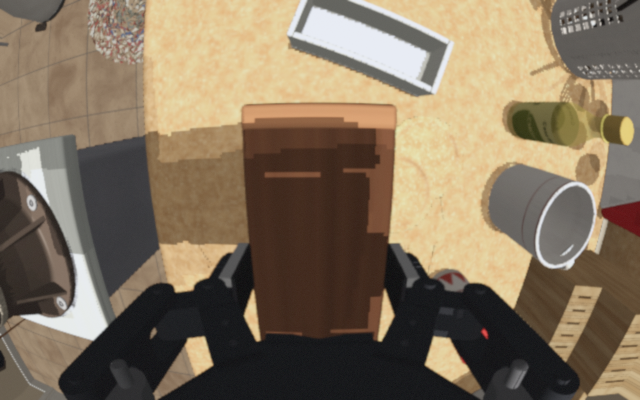

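View pics/s7.png

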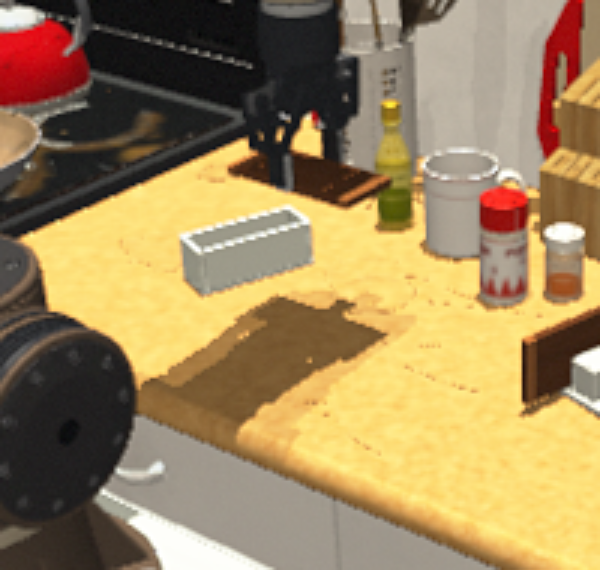

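The lid hangs level and square, with its far edge at row 104 between columns 243 and 396. I cast that onto the lid's top plane to get the in-hand offset.

```bash
python3 - <<'E'
from m import *
f=np.load("w3.npz");p,q,d=f['p'],f['q'],f['d']
P=wray([[243,104],[396,104],[320,104]],p[2]+.0135,p,q);print(P.round(4), P[:,1]-.075-p[1], P[:2,0].mean()-p[0])
E
```

```text
[[0.4348 0.1677 0.1632]
 [0.4984 0.1677 0.1632]
 [0.4668 0.1669 0.1632]] [ 0.00022917  0.00021318 -0.00058906] 0.0006934515415994436
```

The lid sits within 1 mm of the TCP. I carry it to the dish and lower under guard.

```bash
python3 - <<'E'
from m import *
D=np.deg2rad(159.1);q=quat(D)
r.move_l([.466,.0925,.2])
r.goto([.509,.227,.2],q)
r.move_l([.509,.227,.065],velocity=.1); r.sleep(.2)
g=r.move_l([.509,.227,.0455],velocity=.02,guard=4)
print(g,readout.current_tcp_pos(),readout.current_ft_force(),readout.current_grip_width(),readout.current_t())
im,d=capture("side");cv2.imwrite("pics/s8.png",cv2.resize(im[120:310,140:340,::-1],None,fx=3,fy=3))
im,d=capture("wrist");cv2.imwrite("pics/w4.png",im[:,:,::-1])
E
```

```text
True [0.5089194  0.22700887 0.04675764] [ 0.11417683 -0.61441974  5.78725295] 0.06420388348192407 27.7917
```

View pics/s8.png

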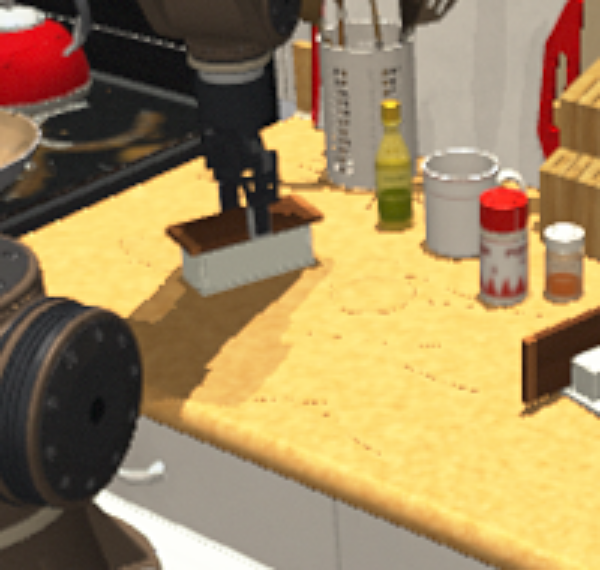

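View pics/w4.png

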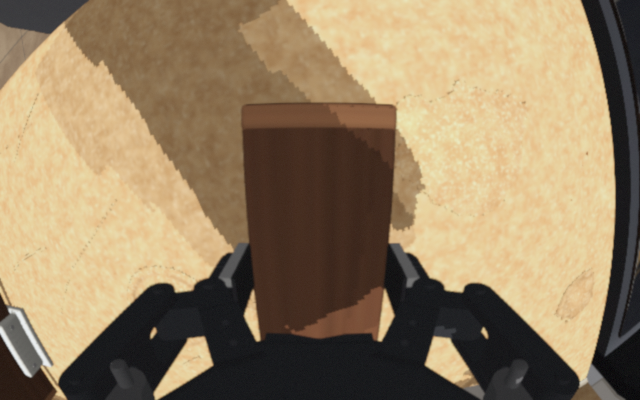

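Contact came at the expected height (TCP 0.0468, against 0.0465 predicted), and the lid sits squarely on the dish. I release, rise and check.

```bash
python3 - <<'E'
from m import *
grip(.084); r.sleep(.2)
r.move_l([.509,.227,.25],velocity=.1)
print(readout.current_grip_width())
p=np.array(readout.current_tcp_pos());q=readout.current_tool_rot()
im,d=capture("wrist");cv2.imwrite("pics/w5.png",im[:,:,::-1])
lidrect(im,p,q,.06,2000)
r.move_l([.509,.227,.3]);r.goto([.45,-.05,.35],quat(np.pi/2)); r.sleep(.3)
im,d=capture("side");cv2.imwrite("pics/s9.png",cv2.resize(im[120:310,180:460,::-1],None,fx=2.8,fy=2.8))
im,d=capture("top");cv2.imwrite("pics/t9.png",cv2.resize(im[150:310,150:510,::-1],None,fx=2.2,fy=2.2))
v,u=np.mgrid[195:270,190:265];uv=np.c_[u.ravel(),v.ravel()]
P=depthpts("top",uv,d);k=(P[:,2]>.05)&(P[:,2]<.07)
print('top lid',rect(ray("top",uv[k],.06)),np.percentile(P[k,2],[5,50,95]),readout.current_t())
E
```

```text
0.0840163581979445
lid [ 288  109   62  124 7231] [319. 169.] (array([504.1, 229.4]), array([ 65.1, 138.6]), 69.1)
top lid (array([508.8, 227.2]), array([ 66.8, 149.8]), 69.1) [0.05574237 0.06051299 0.06523197] 32.6583
```

View pics/w5.png

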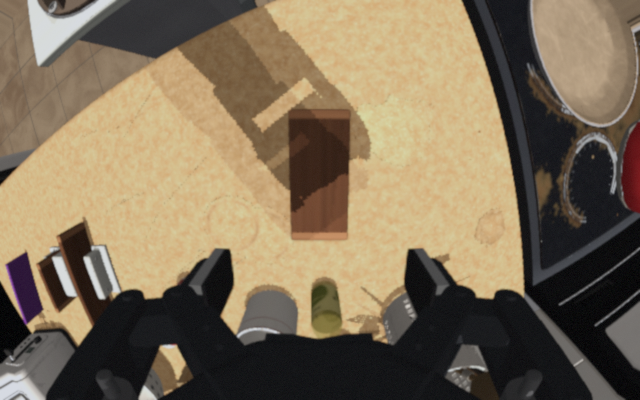

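View pics/s9.png

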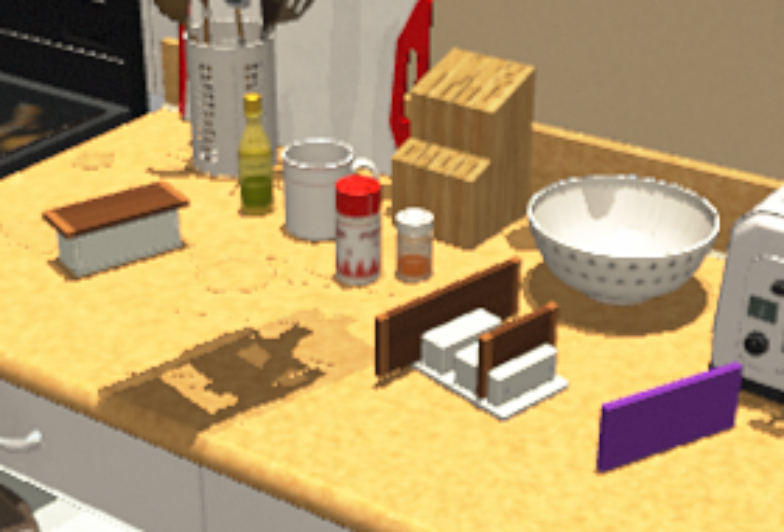

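View pics/t9.png

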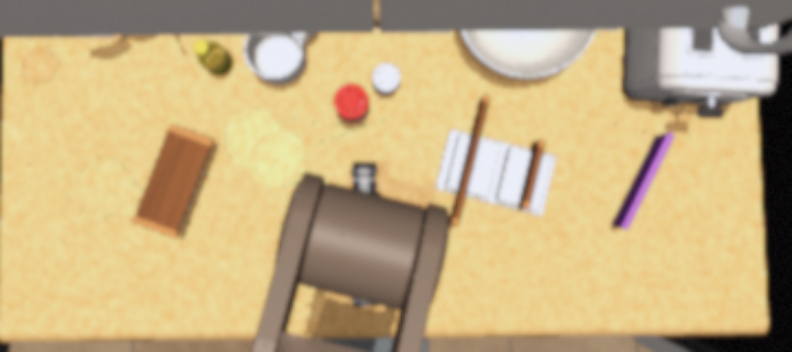

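The lid lies at (508.8, 227.2) mm, yaw 69.1°, against the rim's (509, 227), 69.2°. Both other lids stand in place and the bystanders haven't moved. The arm is clear, so I hand in.

```bash
python3 -c "
from rig import order
print(order.finish_job())"
```

```text
the job is handed in; nothing more can be done
None
```

The medium lid is on the butter dish and the job is handed in; the clock read about 33 s of the 62 s limit at my last reading. I slid the lid straight up out of the middle slot, tilted it 45° and let it drop flat on bare worktop. Then I picked it up across its width and set it on the dish under a force guard.

Last checks:
- **Placement:** the top camera puts the lid within about 1 mm and 0.1° of the dish rim I measured beforehand, with its top at 60 mm as it should be.
- **Wrist camera:** its colour mask gave a centre about 5 mm off, but that mask missed a lighter end strip (139 of 150 mm seen), so I trusted the top view.
- **Surroundings:** by eye in the side and top pictures, the short and long lids still stand in their slots and the bystanders have not moved. I did not measure them again.
- **Robot:** the gripper was open and the arm well clear at hand-in.

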